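# Hang the empty cleaning basket beside the first on the drain arm

### The job

The empty wire cleaning basket standing on the bench has to drip dry: hang it by its bail on the arm of the drain stand, in front of the basket that already hangs there. Leave that first basket hanging where it is, and leave the basket that still holds a denture standing where it is.

Things in the scene. Friction and masses are not known exactly. Their poses are not given: they have to be found in the camera images.
- empty_basket: Empty steel wire basket on the bench, to be hung (mm): 52 (x) x 66 (y), rim 30 high, 0.12 kg; origin: centre of underside. Rigid bail in plane x=0: 10 mm wide strap, window 62 wide (y) from z=30 to 66, then sloping to a crown whose inside is at z=92. Above it a grey finger tab z=96-132, 20 (x) x 10 (y): pinch across y at z about 118. The arm goes through the window along x, either way round.
- hung_basket: Identical empty basket, same frame, already hanging loosely by its bail on the arm near the post (its origin at x = -45 to -58 mm of the stand), its x axis along the arm. To be left hanging there.
- loaded_basket: Identical basket, same frame, but with a pink denture in it, standing on the bench on the other side of the stand from the empty one. To be left alone.
- drain_stand: Fixed stand (mm), white base 110x100x10; origin: foot of the 14 mm post, on the bench, z up; 191 high. A level round arm, 10 thick, axis at z=165, runs along its -x (towards the robot) to x=-180, where the tip turns up to z=182, foremost point x=-190. A basket hanging on it has its origin at z=79. Free stretch for the second: about x=-115 to -165.
Not all that is in view belongs to the job. What is shaped like the empty_basket but purple is not meant.

How it is judged (in metres and radians):
At the end, for the whole second after the job is handed in: Empty basket hangs at rest on the arm between first basket and tip: origin 85-190 mm before the post, within 25 mm of the arm line, 68-90 mm high, tilt < 15 deg. First basket still hangs at rest, moved < 25 mm, tilt < 15 deg. Denture basket stands, moved < 20 mm, tilt < 8.5 deg (x of empty_basket in the frame of drain_stand between -0.19 and -0.085 m and y of empty_basket in the frame of drain_stand between -0.025 and 0.025 m and z of empty_basket in the frame of drain_stand between 0.068 and 0.09 m and angle between each of empty_basket, hung_basket's own z axis and vertical below 0.26 rad and contact force between each of empty_basket, hung_basket and drain_stand above 0.2 N and linear speed of each of empty_basket, hung_basket below 0.05 m/s and distance of hung_basket from where it was at the start of the episode below 0.025 m and distance of loaded_basket from where it was at the start of the episode below 0.02 m and angle between loaded_basket's own z axis and vertical below 0.15 rad); the robot touches nothing.
It fails at once if the first basket is knocked off the arm (z of hung_basket in the frame of drain_stand below 0.05 m).
It fails at once if the basket with the denture is disturbed (distance of loaded_basket from where it was at the start of the episode above 0.03 m or angle between loaded_basket's own z axis and vertical above 0.3 rad).
It also fails if it takes over 35 s, if anything falls off the work surface, if the arm or the gripper's body presses on something with over 40 N, if the wrist force passes 120 N, or if a joint passes its speed limit or range.

### The arm

A 6-joint arm with a two-finger parallel gripper is mounted at the origin on a cart in front of the work surface, level with it; the furniture and walls round the work are solid. World frame = base frame: x ahead of the robot, y to its left, z up, the work surface at z = 0. Lengths are in mm, angles in rad, forces in N, time in s.
With the tool pointing down it reaches from about 325 to 875 mm from the base axis. Payload 4.4 kg.
Tool frame: the origin (TCP) lies midway between the tips of the shut fingers; the grasp point (between the pads) lies 19 mm behind it (ctrl.grip_point_offset is the y of the grasp point in the tool frame, in mm); y points along the fingers, x is the direction in which the jaws open and shut, and the axes are right-handed (so a half turn about y gives the same grasp; the last joint's range is limited). The gripper opens to 85 mm and grips with 20 to 120 N. Pads are 22 mm wide; open, the fingers measure 114 mm over their backs; the gripper's body (76 mm by 85 mm) begins 54 mm behind the grasp point. The pads swing forward as they close: fully open they stand 13 mm farther back than shut.
Start: joints at [-1.484, 0.207, 1.542, -0, 1.393, -0.15], TCP at [134.878, -558.959, 231.282] pointing down, gripper open.
Joint ranges: [-2.73, 2.73], [-0.86, 2.22], [0.23, 2.46], [-1.11, 4.25], [0.08, 2.63], [-2.82, 2.82]. Speed limits (rad/s): [2.79, 2.79, 3.14, 3.14, 3.14, 3.14].

### API

Orientations are given as a rotation vector (axis times angle).
In Python, from workcell import ctrl, eyes gives the robot as it stands.
- The arm moves only by the tool carry_out, never from a script. Its argument "commands" is a list of rows, each a list of 5 numbers: the closure, from 0 (fully open) to 1 (shut), then the shift along the tool's x, y, z in mm, then the turn about the tool's y in degrees. In form: [[grip, dx, dy, dz, roll], ...]. A call has 1 to 20 rows; each row shifts and turns the commanded pose from where the row before left it, along the tool's axes as they then stand; what a row does not reach is not made up. A row lasts 1/10 s, in which the tool goes at most 50 mm and 8.59 degrees, less where a joint would pass 70% of its speed; a pose out of reach is approached as far as the arm can. A call with a gripper value outside its range is refused whole. The fingers move at their own pace and stop on an object; "grip_force" is the grip in N (left out, the last holds). Time passes only in rows, so rows that do not move let the fingers close. It gives the time, the measured TCP pose, the force and the opening at its end, in the units of the state.
- ctrl.get_state(): the state, without advancing time (a new reading comes with each control period).
- eyes.get_image(name): name is "side" or "top" or "wrist"; returns (picture, depth): 420x560x3 uint8, red, green, blue; 420x560 float32, mm along the optical axis (not along the pixel's ray), 0 where there is no reading.
- eyes.get_calibration(name): a dict with "camera_matrix" (3x3 intrinsics, pixels), "rvec" (rotation vector, rad) and "tvec" (3), from world to camera coordinates, as OpenCV has them. Camera axes: x right, y down, z forward; pixel columns grow to the right and rows downward; lengths in mm; the calibration is good to about 2 mm. A picture is of the moment at which its call begins: read the wrist's pose just before it. get_calibration takes no time and is no camera call; for the wrist camera it gives the pose at the moment of the call.
- ctrl.job_done(): hands the job in, once; it reports no verdict.
The state is a dict: "time": time; "joints": joint angles; "joint_velocities": joint speeds; "joint_efforts": joint torques, N m; "tcp_pos": TCP position; "tool_rot": TCP orientation; "contact_force": force on the tool from outside, world axes, zero at the start; "moment": the same for the moment, N m; "grip_width": finger opening in mm.
Only numpy, scipy, OpenCV 4.12 (cv2) and the standard library are available. Lean on these libraries where they do the work, as an engineer would, in place of code of your own. Each camera call takes 0.05 s, during which the arm holds its last target.

## Working session

There is one attempt and no reset: what is moved stays moved. The work goes in short steps, Python scripts to look and compute and a tool call to move; the robot and the scene stay as the last step left them, time stands still between calls to the robot, and variables do not carry over. Pictures are saved under pics/ and viewed, and the job is handed in when it is done.

Besides the shell and the picture viewer there is one more tool, called after "Call:" as a command line: name --pt "numbers of a row" for each row, then --argument value for the rest. carry_out: Moves the arm, as the interface text tells. Its arguments: {"type":"object","properties":{"commands":{"type":"array","items":{"type":"array","items":{"type":"number"}}},"grip_force":{"type":"number"}},"required":["commands"]}

```bash
mkdir -p pics; ls; python3 - <<'E'
from workcell import ctrl, eyes
import cv2,numpy as np
s=ctrl.get_state()
for k,v in s.items(): print(k,np.round(v,3))
for n in("side","top","wrist"):
    p,d=eyes.get_image(n); cv2.imwrite(f"pics/{n}0.png",p[:,:,::-1]); np.savez(f"{n}0.npz",p=p,d=d,**eyes.get_calibration(n))
    c=eyes.get_calibration(n);print(n,c)
E
```

```text
pics
time 0.0
joints [-1.485  0.207  1.543 -0.     1.393 -0.15 ]
joint_velocities [ 0.001 -0.    -0.001  0.    -0.001 -0.   ]
joint_efforts [-1.0000e-03 -3.8304e+01 -2.9160e+01 -0.0000e+00  1.1000e-02  0.0000e+00]
tcp_pos [ 134.798 -558.185  230.111]
tool_rot [-1.31   1.034 -1.031]
contact_force [-0.551  0.791  0.864]
moment [-0.009  0.012  0.035]
grip_width 85.626
side {'camera_matrix': array([[399.28610988,   0.        , 282.68384165],
       [  0.        , 399.28610988, 206.98382859],
       [  0.        ,   0.        ,   1.        ]]), 'rvec': array([ 2.16298877, -0.3150729 ,  0.14574838]), 'tvec': array([-540.5557133 ,  157.08533817,  859.66553133])}
top {'camera_matrix': array([[420.54773704,   0.        , 290.63913919],
       [  0.        , 420.54773704, 204.96705684],
       [  0.        ,   0.        ,   1.        ]]), 'rvec': array([ 2.14557163, -2.20329832,  0.12827305]), 'tvec': array([   3.52695463,  564.550927  , 1101.77052619])}
wrist {'camera_matrix': array([[303.03521037,   0.        , 275.15149805],
       [  0.        , 303.03521037, 210.61556242],
       [  0.        ,   0.        ,   1.        ]]), 'rvec': array([-2.26114426,  1.77928707,  0.29004594]), 'tvec': array([-573.30367516,  -40.5345235 ,  380.14606141])}
```

View pics/side0.png

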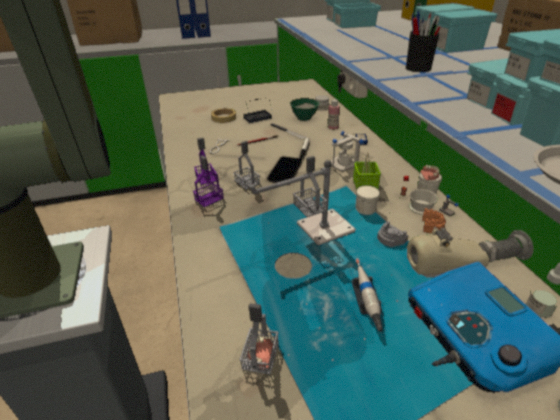

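View pics/top0.png

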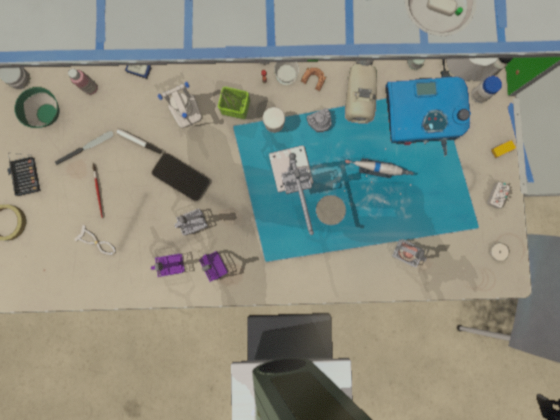

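View pics/wrist0.png

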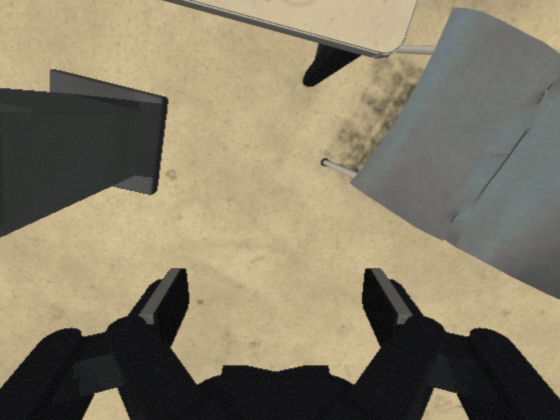

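```bash
cat > h.py <<'E'
import numpy as np,cv2
def load(f):
    z=np.load(f); return z['p'],z['d'],z['camera_matrix'],cv2.Rodrigues(z['rvec'])[0],z['tvec']
def cloud(f):
    p,d,K,R,t=load(f); v,u=np.mgrid[:d.shape[0],:d.shape[1]]
    c=np.stack([(u-K[0,2])/K[0,0]*d,(v-K[1,2])/K[1,1]*d,d],-1)
    w=(c-t)@R; w[d==0]=np.nan; return p,w
def snap(n,tag):
    from workcell import eyes
    c=eyes.get_calibration(n);p,d=eyes.get_image(n); cv2.imwrite(f"pics/{n}{tag}.png",p[:,:,::-1]); np.savez(f"{n}{tag}.npz",p=p,d=d,**c)
def crop(f,u0,v0,u1,v1,s,out):
    p=cv2.imread(f); cv2.imwrite(out,cv2.resize(p[v0:v1,u0:u1],None,fx=s,fy=s,interpolation=cv2.INTER_CUBIC))
E
python3 - <<'E'
from h import *
crop("pics/side0.png",180,120,380,260,4,"pics/sc0.png")
crop("pics/top0.png",150,130,350,280,4,"pics/tc0.png")
for n in("top","side"):
    p,w=cloud(n+"0.npz")
    for (x0,x1,y0,y1,lab) in [(330,760,-450,400,'all')]:
        m=(w[...,0]>x0)&(w[...,0]<x1)&(w[...,1]>y0)&(w[...,1]<y1)
        # height map
        q=w[m]; q=q[q[:,2]>22]
        H,xe,ye=np.histogram2d(q[:,0],q[:,1],bins=[np.arange(x0,x1+1,5),np.arange(y0,y1+1,5)])
        img=np.zeros(H.shape,np.float32)
        i=((q[:,0]-x0)//5).astype(int).clip(0,H.shape[0]-1);j=((q[:,1]-y0)//5).astype(int).clip(0,H.shape[1]-1)
        np.maximum.at(img,(i,j),q[:,2])
        im=cv2.applyColorMap((img.clip(0,200)/200*255).astype(np.uint8),cv2.COLORMAP_JET)
        im=im[::-1,::-1]
        im=cv2.resize(im,None,fx=4,fy=4,interpolation=cv2.INTER_NEAREST)
        cv2.imwrite(f"pics/h{n}.png",im)
E
```

```text
(no output)
```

View pics/sc0.png

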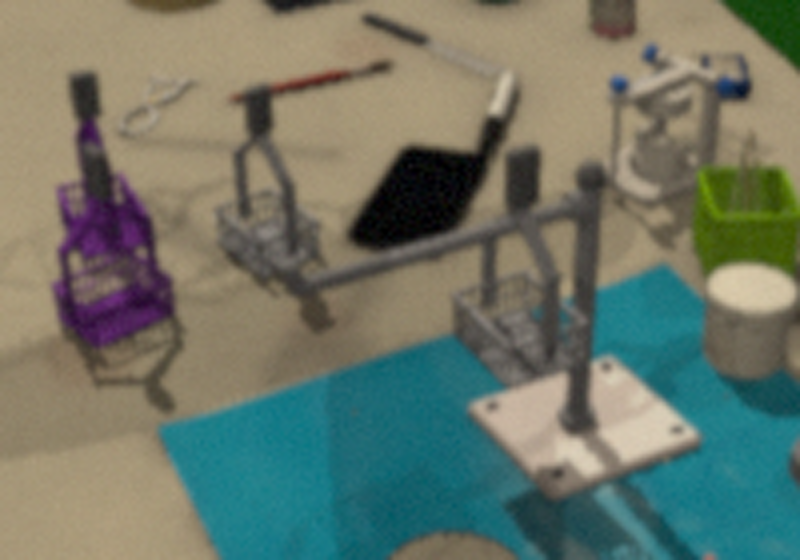

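View pics/tc0.png

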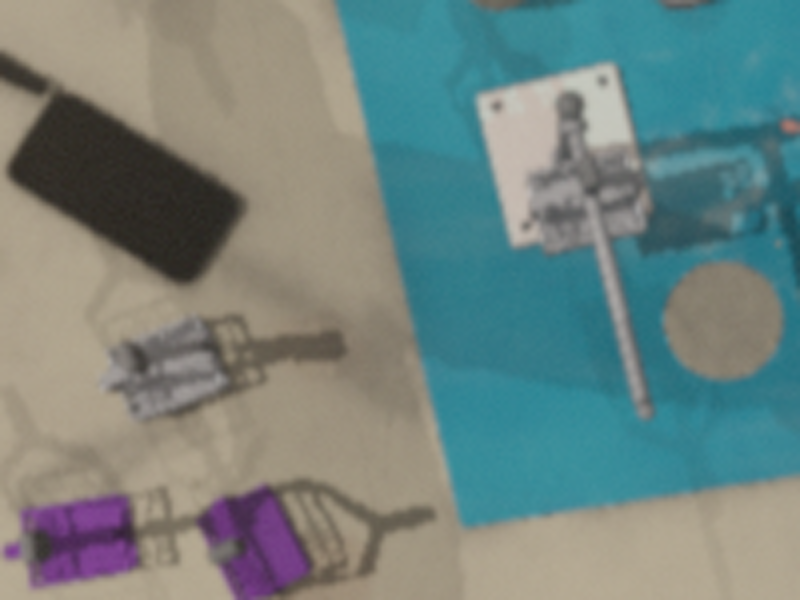

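View pics/htop.png

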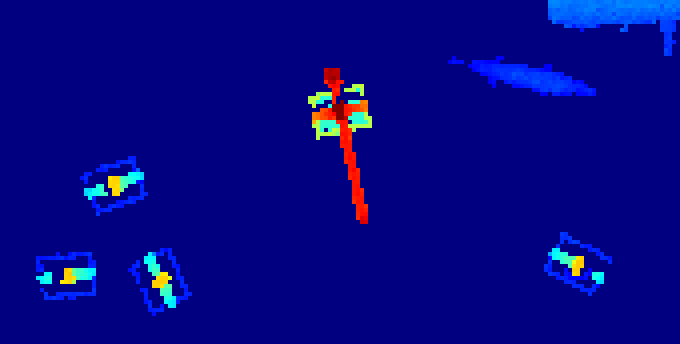

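View pics/hside.png

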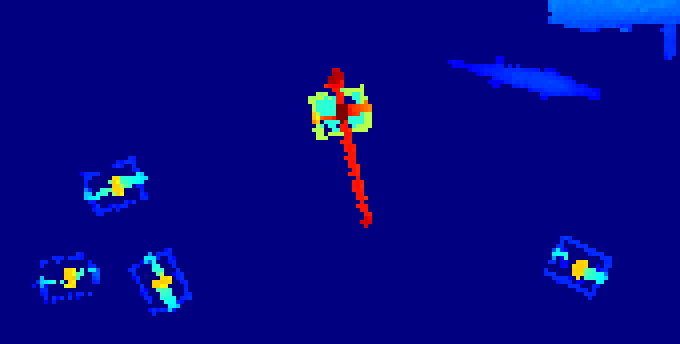

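```bash
python3 - <<'E'
from h import *
for n in("top","side"):
    p,w=cloud(n+"0.npz")
    def sel(x,y,r,z0,z1):
        m=(np.hypot(w[...,0]-x,w[...,1]-y)<r)&(w[...,2]>z0)&(w[...,2]<z1); return w[m]
    t=sel(529,256,30,100,140); print(n,'tab',len(t),t.mean(0),t.min(0),t.max(0))
    # points bail + rim
    b=sel(529,256,55,40,98); r=cv2.minAreaRect(sel(529,256,55,22,34)[:,:2].astype(np.float32)); print('rim',r)
    c=b[:,:2].mean(0);e=np.linalg.svd(b[:,:2]-c,full_matrices=False)[2][0];print('bail',c,np.degrees(np.arctan2(e[1],e[0])), (((b[:,:2]-c)@e).min(),((b[:,:2]-c)@e).max()),b[:,2].max())
    tt=t[:,:2]; print('tab axis',np.degrees(np.arctan2(*np.linalg.svd(tt-tt.mean(0),full_matrices=False)[2][0][::-1])),cv2.minAreaRect(tt.astype(np.float32)))
    # arm
    m=(w[...,0]>480)&(w[...,0]<580)&(w[...,1]>-80)&(w[...,1]<0)&(w[...,2]>155)&(w[...,2]<190); a=w[m]
    c=a.mean(0);e=np.linalg.svd(a-c,full_matrices=False)[2][0];print('arm',c,e,np.degrees(np.arctan2(e[1],e[0])),a[:,0].min(),a[a[:,0].argmin()],'zmax',a[:,2].max())
    for lo in range(480,580,10):
        k=a[(a[:,0]>=lo)&(a[:,0]<lo+10)]; 
        if len(k):print(lo,k.mean(0).round(1),k[:,2].max().round(1))
    po=sel(665,-16,25,150,200);po=w[(abs(w[...,0]-665)<20)&(abs(w[...,1]+16)<30)&(w[...,2]>172)]; print('post',po.mean(0),po.min(0),po.max(0))
    h=sel(620,-25,45,176,230);print('hung tab',h.mean(0),h.max(0))
    h=sel(620,-25,60,85,115);print('hung rim',cv2.minAreaRect(h[:,:2].astype(np.float32)))
    k=sel(400,-320,60,100,140);k=k if len(k) else None;print('loaded',k if k is None else k.mean(0))
    g=sel(665,-20,90,7,14); print('base',cv2.minAreaRect(g[:,:2].astype(np.float32)))
E
```

```text
top tab 53 [527.92252984 254.88944618 125.44781046] [519.06507376 249.80447592 101.1730139 ] [538.18432367 262.92899628 134.50311352]
rim ((528.8248901367188, 256.6580810546875), (52.980045318603516, 68.31478881835938), 20.007488250732422)
bail [530.0233839  251.84702692] 110.7035371934991 (np.float64(-29.64778863825926), np.float64(40.68432055065495)) 96.64107009940757
tab axis -158.5110896441677 ((528.4583740234375, 256.429931640625), (18.934837341308594, 10.10842227935791), 17.035987854003906)
arm [529.93243906 -44.54132725 170.68701558] [-0.97599561 -0.21329573  0.04401713] -167.6723034414458 480.0978229557048 [480.09782296 -54.54787273 177.71924157] zmax 183.0582347650539
480 [485.9 -53.7 179. ] 183.1
490 [495.7 -52.  169.6] 174.0
500 [505.1 -50.  169.5] 172.4
510 [514.6 -47.9 169.4] 173.6
520 [524.6 -46.  169.9] 173.3
530 [535.  -43.5 169.7] 172.9
540 [545.4 -41.  169.4] 176.1
550 [555.2 -39.1 169.9] 173.0
560 [564.7 -37.4 170.6] 174.3
570 [574.9 -34.3 170. ] 172.0
post [662.61077291 -15.74788832 185.88134856] [653.68619688 -22.57900005 172.45741801] [672.72603628  -8.26979766 
[... 1141 characters left out ...]
2.5
510 [514.7 -50.9 168.9] 172.1
520 [525.1 -48.7 168.3] 172.6
530 [535.  -46.8 168.8] 172.9
540 [544.9 -43.9 168.8] 172.3
550 [555.  -42.4 168.5] 172.0
560 [565.4 -40.  168.8] 171.4
570 [575.5 -38.4 168.9] 171.8
post [660.88810247 -20.15240567 182.58818934] [648.88747513 -26.25481326 172.42427401] [671.17014419 -12.47903983 193.37754204]
hung tab [627.24674719 -27.18944459 194.82543152] [664.95327735 -14.20208265 214.57707013]
hung rim ((632.0886840820312, -23.561141967773438), (77.7586898803711, 72.19082641601562), 11.620109558105469)
loaded [ 424.34555113 -326.67903895  121.44920529]
base ((668.76123046875, -17.72692108154297), (111.05109405517578, 154.0704345703125), 12.522273063659668)
```

```bash
cat >> h.py <<'E'
def st():
    from workcell import ctrl
    s=ctrl.get_state(); return s,np.array(s['tcp_pos']),cv2.Rodrigues(np.array(s['tool_rot'],float))[0]
def rep(target=None,yaw=None):
    s,p,R=st()
    print('t',s['time'],'p',p.round(1),'R',R.round(3).tolist(),'F',np.round(s['contact_force'],1),'w',s['grip_width'],'j',np.round(s['joints'],3))
    y=np.degrees(np.arctan2(R[1,0],R[0,0])); print('yaw of tool x',y)
    if target is not None: print('tool delta',(R.T@(np.array(target)-p)).round(1),'dist',np.linalg.norm(np.array(target)-p))
    if yaw is not None:
        d=(y-yaw+90)%180-90  # turn about tool y (down): +roll lowers yaw
        print('roll needed',d)
E
python3 -c "
from h import *; rep([528,255.5,230],110.5)"
```

```text
t 0.15 p [ 134.8 -558.4  230.4] R [[0.235, -0.0, 0.972], [-0.972, 0.002, 0.235], [-0.002, -1.0, 0.0]] F [ 0.5  0.2 -0.4] w 85.41229866828046 j [-1.485  0.207  1.543  0.     1.393 -0.151]
yaw of tool x -76.43421848254361
tool delta [-699.     1.7  573.1] dist 903.8878752848955
roll needed -6.934218482543599
```

Call:
carry_out --pt "0 -20 0 16 0" --pt "0 -35 0 29 0" --pt "0 -35 0 29 0" --pt "0 -35 0 29 0" --pt "0 -35 0 29 0" --pt "0 -35 0 29 0" --pt "0 -35 0 29 0" --pt "0 -35 0 29 0" --pt "0 -35 0 29 0" --pt "0 -35 0 29 0" --pt "0 -35 0 29 0" --pt "0 -35 0 29 0" --pt "0 -35 0 29 0" --pt "0 -35 0 28 0" --pt "0 -35 0 28 0" --pt "0 -35 0 28 0" --pt "0 -35 0 28 0" --pt "0 -35 0 28 0" --pt "0 -35 0 28 0" --pt "0 -20 0 18 0"

```text
time: 2.15
tcp_pos: [512.8, 224.4, 230.8]
tool_rot: [-1.313, 1.032, -1.031]
contact_force: [0.0, -0.2, -0.1]
grip_width: 85.4
```

```bash
python3 -c "
from h import *; rep([528,255.5,230],110.5)"
```

```text
t 2.15 p [512.8 224.4 230.8] R [[0.237, -0.0, 0.972], [-0.972, 0.001, 0.237], [-0.001, -1.0, -0.0]] F [ 0.  -0.2 -0.1] w 85.35781836574247 j [2.570e-01 1.750e-01 1.580e+00 1.000e-03 1.387e+00 1.589e+00]
yaw of tool x -76.29133108262413
tool delta [-26.6   0.8  22.2] dist 34.670145668897064
roll needed -6.79133108262414
```

Call:
carry_out --pt "0 -26.5 0 22 0" --pt "0 0 0 0 -6.8" --pt "0 0 0 0 0" --pt "0 0 0 0 0"

```text
time: 2.55
tcp_pos: [527.1, 252.0, 230.8]
tool_rot: [-1.357, 0.946, -0.945]
contact_force: [0.6, -0.6, -0.6]
grip_width: 85.9
```

```bash
python3 -c "
from h import *; rep([528,255.5,230],110.5); snap('wrist','1')
p,w=cloud('wrist1.npz')
m=(np.hypot(w[...,0]-528,w[...,1]-255)<30)&(w[...,2]>100)&(w[...,2]<140);t=w[m];print(len(t),t.mean(0))
t=t[t[:,2]>128];print(len(t),t.mean(0),cv2.minAreaRect(t[:,:2].astype(np.float32)))
m=(np.hypot(w[...,0]-528,w[...,1]-255)<60)&(w[...,2]>22)&(w[...,2]<36);t=w[m];print(cv2.minAreaRect(t[:,:2].astype(np.float32)))
"
```

```text
t 2.55 p [527.1 252.  230.8] R [[0.346, -0.001, 0.938], [-0.938, -0.001, 0.346], [0.0, -1.0, -0.001]] F [ 0.6 -0.6 -0.6] w 85.94670103988148 j [ 0.298  0.227  1.518 -0.     1.398  1.516]
yaw of tool x -69.76222468120218
tool delta [-2.9  0.8  2. ] dist 3.6488361031181835
roll needed -0.26222468120218423
370 [530.81475204 259.40851232 126.03571495]
258 [528.89833446 258.4446267  130.53875262] ((528.6441650390625, 258.2594909667969), (19.457319259643555, 9.366853713989258), 19.668180465698242)
((528.1209106445312, 258.32623291015625), (51.37125015258789, 72.77963256835938), 20.1450138092041)
```

View pics/wrist1.png

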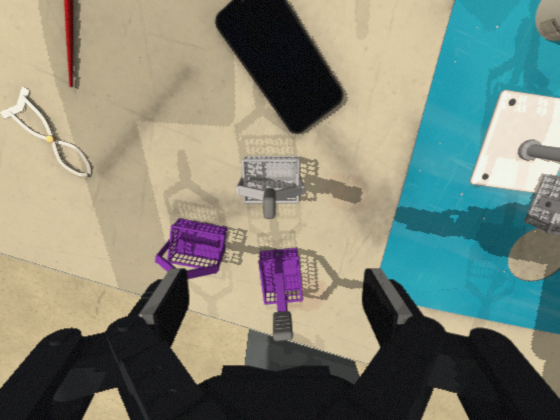

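Call:
carry_out --pt "0 -4.2 20 3 0" --pt "0 0 40 0 0" --pt "0 0 40 0 0" --pt "0 0 20 0 0" --pt "0 0 10 0 0" --pt "0 0 0 0 0" --pt "0 0 0 0 0"

```text
time: 3.3
tcp_pos: [530.0, 257.3, 102.8]
tool_rot: [-1.354, 0.943, -0.945]
contact_force: [0.7, 0.6, 1.1]
grip_width: 85.6
```

```bash
python3 -c "
from h import *; rep([528.5,257,100],110.2)
snap('wrist','2')"
```

```text
t 3.3 p [530.  257.3 102.8] R [[0.347, 0.003, 0.938], [-0.938, 0.001, 0.347], [0.0, -1.0, 0.003]] F [0.7 0.6 1.1] w 85.62782256241782 j [0.305 0.367 1.621 0.    1.151 1.521]
yaw of tool x -69.6882085670954
tool delta [-0.2  2.8 -1.5] dist 3.196201538543133
roll needed 0.11179143290459592
```

View pics/wrist2.png

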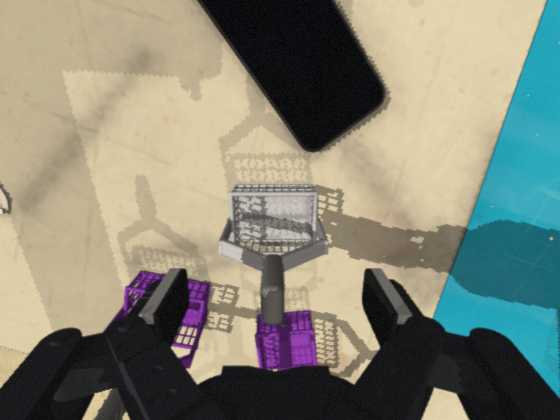

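Call:
carry_out --pt "0.3 0 2 -1 0" --pt "0.6 0 0 0 0" --pt "0.8 0 0 0 0" --pt "1 0 0 0 0" --pt "1 0 0 0 0" --pt "1 0 0 0 0" --pt "1 0 0 0 0" --pt "1 0 0 0 0" --pt "1 0 0 0 0" --grip_force 60

```text
time: 4.25
tcp_pos: [528.0, 257.0, 99.4]
tool_rot: [-1.357, 0.944, -0.943]
contact_force: [-0.8, -0.6, 0.2]
grip_width: 8.8
```

Call:
carry_out --pt "1 0 -10 0 0" --pt "1 0 -30 0 0" --pt "1 0 -40 0 0" --pt "1 0 -40 0 0" --pt "1 0 -10 0 0" --pt "1 0 0 0 0"

```text
time: 4.85
tcp_pos: [529.5, 257.4, 232.3]
tool_rot: [-1.352, 0.94, -0.946]
contact_force: [-0.0, -0.6, -1.8]
grip_width: 9.1
```

```bash
python3 -c "
from h import *; rep([422,-70,230],102.4)
snap('side','3');snap('wrist','3')
crop('pics/side3.png',180,80,380,220,4,'pics/sc3.png')"
```

```text
t 4.85 p [529.5 257.4 232.3] R [[0.348, 0.006, 0.937], [-0.937, 0.002, 0.348], [0.0, -1.0, 0.006]] F [-0.  -0.6 -1.8] w 9.126071332571682 j [ 0.306  0.231  1.51  -0.     1.395  1.521]
yaw of tool x -69.6329074380231
tool delta [ 269.5    1.2 -214.7] dist 344.55595811207894
roll needed 7.967092561976898
```

View pics/sc3.png

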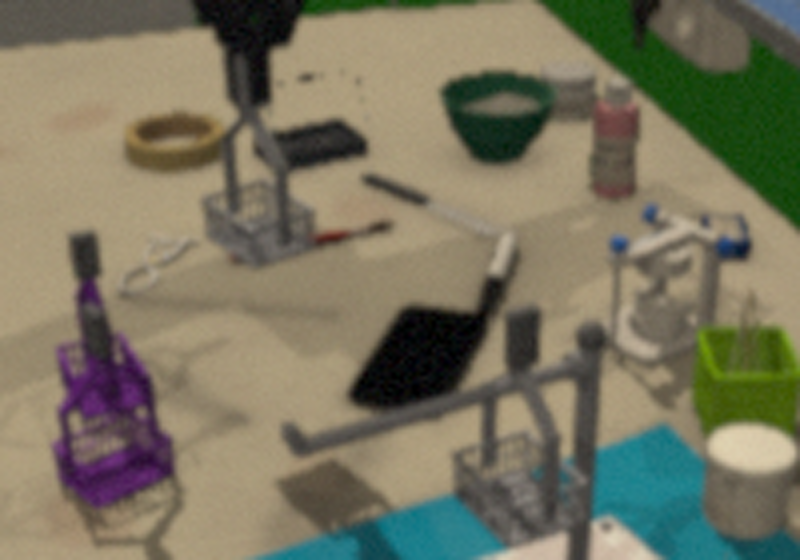

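Call:
carry_out --pt "1 15 0 -12 0" --pt "1 29 0 -23 0" --pt "1 29 0 -23 0" --pt "1 29 0 -23 0" --pt "1 29 0 -23 0" --pt "1 29 0 -23 0" --pt "1 29 0 -23 0" --pt "1 29 0 -23 0" --pt "1 29 0 -23 0" --pt "1 22 0 -19 0" --pt "1 0 0 0 4" --pt "1 0 0 0 4" --pt "1 0 10 0 0" --pt "1 0 10 0 0" --pt "1 0 0 0 0" --pt "1 0 0 0 0"

```text
time: 6.55
tcp_pos: [419.2, -69.5, 208.0]
tool_rot: [-1.305, 1.05, -1.046]
contact_force: [-0.3, -0.8, -0.5]
grip_width: 9.3
```

```bash
python3 -c "
from h import *; rep([422,-70,210],102.4)
snap('side','4');snap('top','4');snap('wrist','4')
crop('pics/side4.png',180,110,380,250,4,'pics/sc4.png')
crop('pics/top4.png',200,130,400,280,4,'pics/tc4.png')
for n in ('top','side','wrist'):
  p,w=cloud(n+'4.npz'); x,y=422,-70
  m=(np.hypot(w[...,0]-x,w[...,1]-y)<50)&(w[...,2]>100)&(w[...,2]<150);t=w[m]
  if len(t)>5: print(n,len(t),cv2.minAreaRect(t[:,:2].astype(np.float32)),t[:,2].min(),t[:,2].max())
  m=(w[...,0]>490)&(w[...,0]<590)&(w[...,1]>-75)&(w[...,1]<-15)&(w[...,2]>158)&(w[...,2]<175)
  if m.sum()>20:
    a=w[m];f=np.polyfit(a[:,0]-530,a[:,1],1);print('arm',f,a[:,2].max())
"
```

```text
t 6.55 p [419.2 -69.5 208. ] R [[0.215, -0.003, 0.977], [-0.977, 0.001, 0.215], [-0.002, -1.0, -0.002]] F [-0.3 -0.8 -0.5] w 9.303798023068461 j [-0.369 -0.1    1.913 -0.     1.331  0.985]
yaw of tool x -77.56731320651802
tool delta [ 1.  -2.   2.6] dist 3.464277060974694
roll needed 0.032686793481957466
arm [  0.211946   -44.41802664] 174.46590323560164
side 695 ((418.42120361328125, -70.8096923828125), (52.927101135253906, 71.96470642089844), 12.617959976196289) 110.11173965979619 149.94744324992158
arm [  0.21848024 -47.68282685] 173.77658447722357
wrist 5501 ((420.5411376953125, -69.0685806274414), (52.34695816040039, 72.0444564819336), 12.41041374206543) 108.91325294862759 149.91611779703234
arm [  0.22039285 -43.70035631] 174.72915503676384
```

View pics/sc4.png

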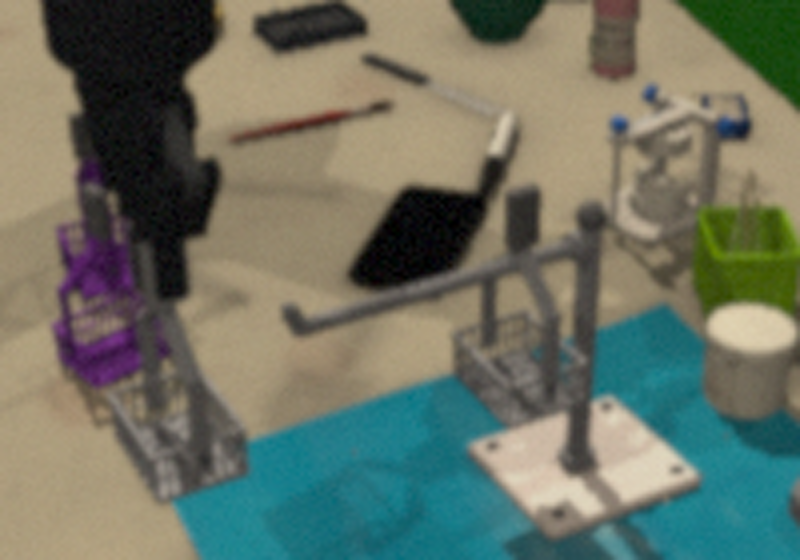

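View pics/tc4.png

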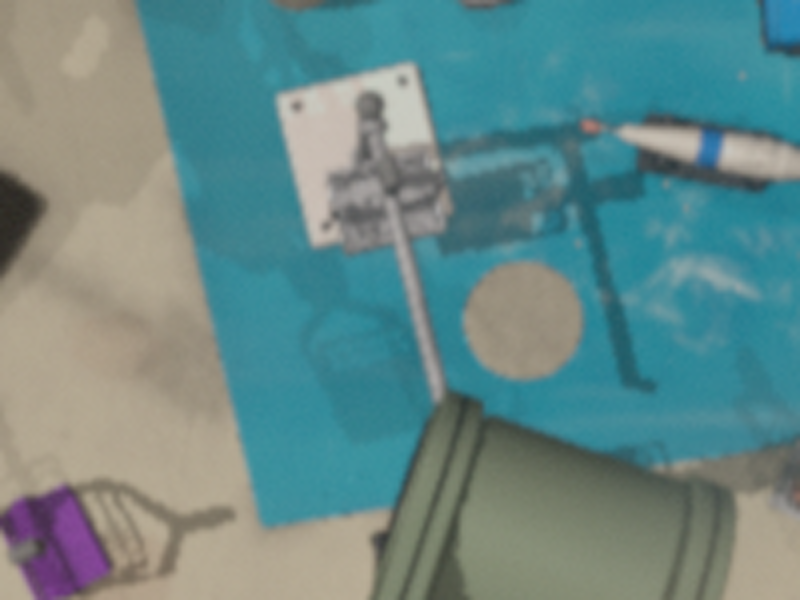

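View pics/wrist4.png

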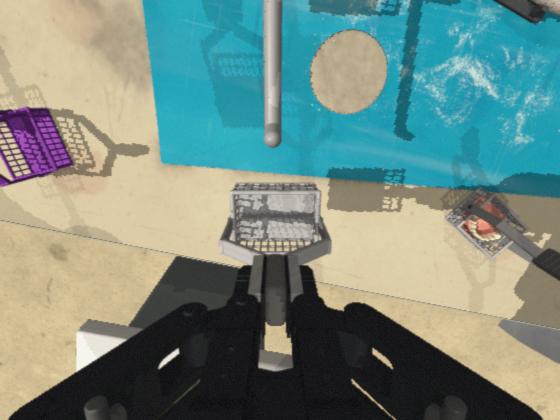

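Call:
carry_out --pt "1 0 0 10 0" --pt "1 0 0 15 0" --pt "1 0 0 15 0" --pt "1 0 0 15 0" --pt "1 0 0 15 0" --pt "1 0 0 15 0" --pt "1 0 0 15 0" --pt "1 0 0 8 0" --pt "1 0 0 0 0" --pt "1 0 0 0 0"

```text
time: 7.7
tcp_pos: [525.3, -46.8, 209.2]
tool_rot: [-1.304, 1.049, -1.048]
contact_force: [-0.8, -0.5, -1.2]
grip_width: 9.4
```

```bash
python3 -c "
from h import *; rep([525,-47,180],102.4)
snap('side','5');snap('wrist','5')
crop('pics/side5.png',180,110,380,250,4,'pics/sc5.png')
"
```

```text
t 7.7 p [525.3 -46.8 209.2] R [[0.214, -0.001, 0.977], [-0.977, 0.0, 0.214], [-0.0, -1.0, -0.001]] F [-0.8 -0.5 -1.2] w 9.401313441573848 j [-0.253  0.126  1.682 -0.     1.334  1.102]
yaw of tool x -77.6141962309495
tool delta [ 0.1 29.2 -0.3] dist 29.183162820751512
roll needed -0.014196230949494293
```

View pics/sc5.png

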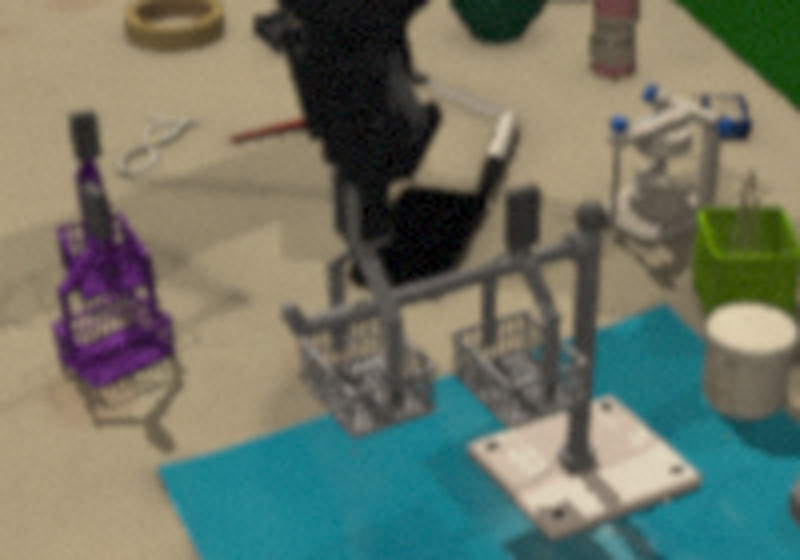

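View pics/wrist5.png

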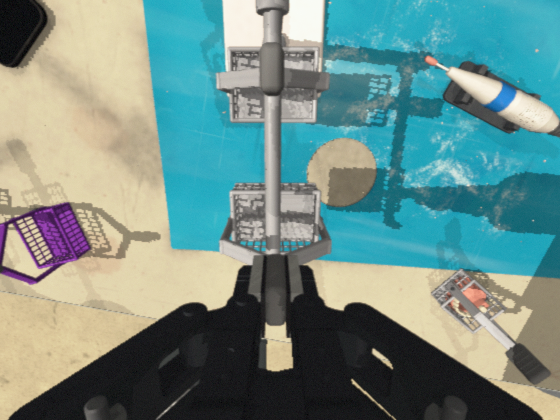

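Threaded: the arm (px 272,100–250) passes through the bail window, centred. Lowering.

Call:
carry_out --pt "1 0 8 0 0" --pt "1 0 8 0 0" --pt "1 0 6 0 0" --pt "1 0 4 0 0" --pt "1 0 0 0 0" --pt "1 0 0 0 0"

```text
time: 8.4
tcp_pos: [525.5, -47.0, 183.2]
tool_rot: [-1.304, 1.049, -1.049]
contact_force: [-0.1, 1.0, -1.3]
grip_width: 9.3
```

Call:
carry_out --pt "1 0 1.5 0 0" --pt "1 0 1.5 0 0" --pt "1 0 0 0 0" --pt "1 0 0 0 0"

```text
time: 8.8
tcp_pos: [525.5, -46.9, 180.4]
tool_rot: [-1.304, 1.049, -1.049]
contact_force: [-1.4, 0.7, -1.7]
grip_width: 9.0
```

```bash
python3 -c "
from h import *; rep([525,-47,178.5],102.4)
snap('side','6')
crop('pics/side6.png',180,110,380,250,4,'pics/sc6.png')
"
```

```text
t 8.8 p [525.5 -46.9 180.4] R [[0.214, 0.0, 0.977], [-0.977, -0.0, 0.214], [0.0, -1.0, 0.0]] F [-1.4  0.7 -1.7] w 9.002967899113742 j [-0.253  0.155  1.712 -0.     1.274  1.102]
yaw of tool x -77.62739655241339
tool delta [-0.1  1.9 -0.5] dist 1.9389494159190162
roll needed -0.027396552413392783
```

View pics/sc6.png

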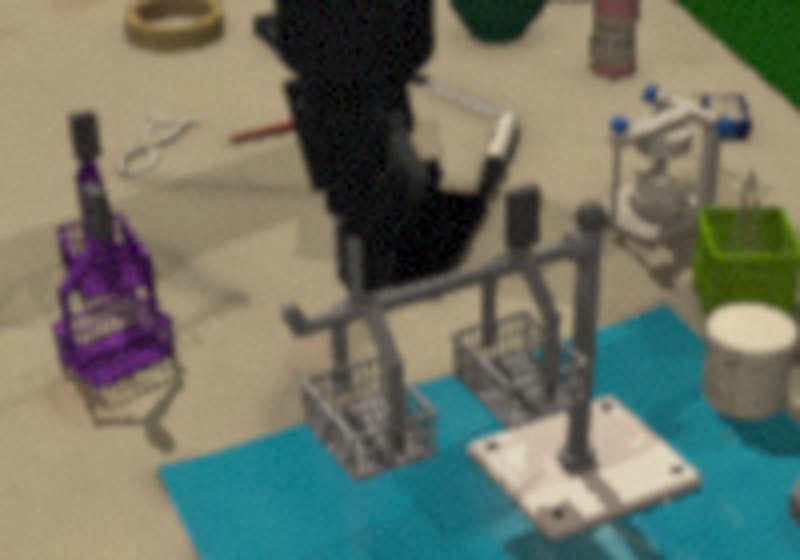

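Call:
carry_out --pt "1 0 1 0 0" --pt "1 0 0.5 0 0" --pt "1 0 0 0 0" --pt "1 0 0 0 0"

```text
time: 9.25
tcp_pos: [525.7, -47.0, 180.1]
tool_rot: [-1.303, 1.048, -1.049]
contact_force: [-2.4, 1.0, 5.5]
grip_width: 8.9
```

Call:
carry_out --pt "0.8 0 0 0 0" --pt "0.8 0 0 0 0" --pt "0.6 0 0 0 0" --pt "0.4 0 0 0 0" --pt "0.4 0 0 0 0" --pt "0.4 0 0 0 0" --pt "0.4 0 0 0 0"

```text
time: 9.95
tcp_pos: [525.5, -47.0, 178.7]
tool_rot: [-1.304, 1.049, -1.049]
contact_force: [0.2, -1.3, -0.3]
grip_width: 51.1
```

```bash
python3 -c "
from h import *; rep()
snap('side','7');snap('wrist','7')
crop('pics/side7.png',180,110,380,250,4,'pics/sc7.png')
"
```

```text
t 9.95 p [525.5 -47.  178.7] R [[0.214, -0.0, 0.977], [-0.977, 0.0, 0.214], [-0.0, -1.0, -0.0]] F [ 0.2 -1.3 -0.3] w 51.12038114824021 j [-0.253  0.157  1.714  0.     1.271  1.102]
yaw of tool x -77.63423664020382
```

View pics/sc7.png

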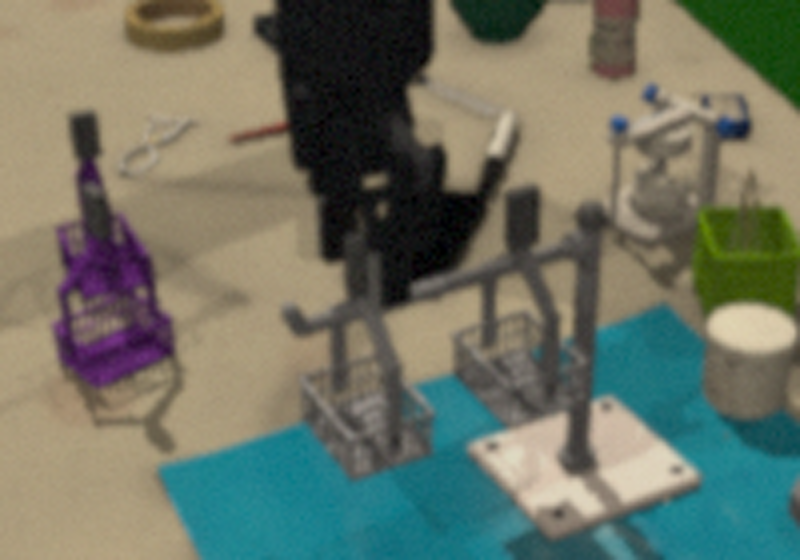

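View pics/wrist7.png

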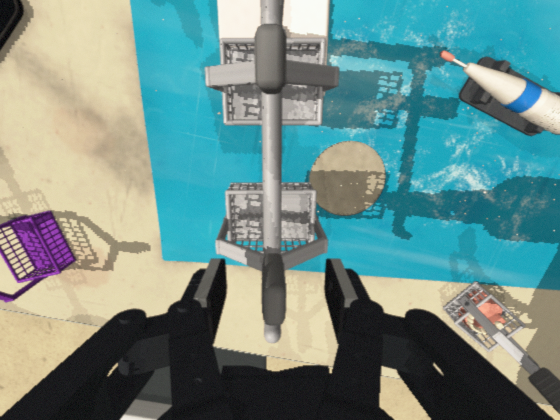

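Free and hanging, fingers well clear of the tab (px 272,290). Retreat straight up, then back.

Call:
carry_out --pt "0.4 0 -10 0 0" --pt "0.4 0 -25 0 0" --pt "0.4 0 -30 0 0" --pt "0.4 0 -30 0 0" --pt "0.4 0 -20 0 0" --pt "0.4 0 0 -30 0" --pt "0.4 0 0 -40 0" --pt "0.4 0 0 -20 0" --pt "0.4 0 0 0 0" --pt "0.4 0 0 0 0" --pt "0.4 0 0 0 0" --pt "0.4 0 0 0 0" --pt "0.4 0 0 0 0"

```text
time: 11.35
tcp_pos: [438.2, -66.1, 293.7]
tool_rot: [-1.304, 1.049, -1.048]
contact_force: [0.4, 0.8, -0.7]
grip_width: 51.2
```

```bash
python3 -c "
from h import *; rep()
snap('side','8');snap('wrist','8')
crop('pics/side8.png',180,110,380,250,4,'pics/sc8.png')
def S(w,x,y,r,a,b): return w[(np.hypot(w[...,0]-x,w[...,1]-y)<r)&(w[...,2]>a)&(w[...,2]<b)]
for f in ('side0','side8','wrist8'):
  p,w=cloud(f+'.npz')
  print(f)
  for nm,(x,y,a,b) in dict(new=(526,-46,175,230),newrim=(526,-46,100,112),hung=(615,-28,177,230),hungrim=(612,-28,95,115),loaded=(427,-322,100,140)).items():
    t=S(w,x,y,30 if 'rim' not in nm else 45,a,b)
    if len(t)>8: print(nm,len(t),t.mean(0).round(1),t[:,2].max().round(1),cv2.minAreaRect(t[:,:2].astype(np.float32)))
"
```

```text
t 11.35 p [438.2 -66.1 293.7] R [[0.215, -0.0, 0.977], [-0.977, 0.0, 0.215], [-0.0, -1.0, -0.0]] F [ 0.4  0.8 -0.7] w 51.174482166700066 j [-0.346 -0.128  1.76   0.     1.51   1.009]
yaw of tool x -77.59707676425924
side0
hung 140 [618.5 -29.  197.5] 214.6 ((619.3651733398438, -27.576438903808594), (19.872180938720703, 10.420494079589844), 12.281763076782227)
hungrim 264 [617.9 -28.5 105.3] 114.9 ((619.569580078125, -26.17525863647461), (52.48416519165039, 72.11978149414062), 11.314298629760742)
loaded 226 [ 424.3 -326.7  121.4] 135.6 ((424.4428405761719, -324.0695495605469), (11.11680793762207, 20.426494598388672), 62.68144989013672)
side8
new 146 [523.7 -50.9 197.4] 213.9 ((524.0430297851562, -50.65369415283203), (10.607582092285156, 18.230945587158203), 83.11534881591797)
newrim 190 [520.8 -48.8 107.5] 112.0 ((523.7692260742188, -45.805877685546875), (51.41009521484375, 73.83601379394531), 12.945185661315918)
hung 140 [618.5 -29.  197.5] 214.0 ((619.0533447265625, -26.953567504882812), (19.300817489624023, 11.587830543518066), 9.785968780517578)
hungrim 263 [617.9 -28.3 105.2] 114.9 ((620.03662109375, -27.08633041381836), (54.0009880065918, 72.09262084960938), 11.00621509552002)
loaded 224 [ 424.5 -327.   121.2] 135.9 ((424.6051940917969, -324.59228515625), (10.27700424194336, 20.466873168945312), 56.75417709350586)
wrist8
new 441 [525.9 -45.7 209.4] 213.1 ((525.7651977539062, -45.619285583496094), (19.086673736572266, 10.879321098327637), 12.55898380279541)
newrim 666 [526.  -43.3 108.6] 111.2 ((525.4732055664062, -43.59678649902344), (51.8358268737793, 67.54902648925781), 12.383587837219238)
hungrim 435 [599.2 -29.1 106.6] 110.8 ((603.2616577148438, -27.610397338867188), (17.273374557495117, 66.40694427490234), 12.67768669128418)
loaded 507 [ 427.7 -318.6  120.1] 134.6 ((426.7923583984375, -321.2049255371094), (11.431257247924805, 20.28664207458496), 63.73860168457031)
```

View pics/sc8.png

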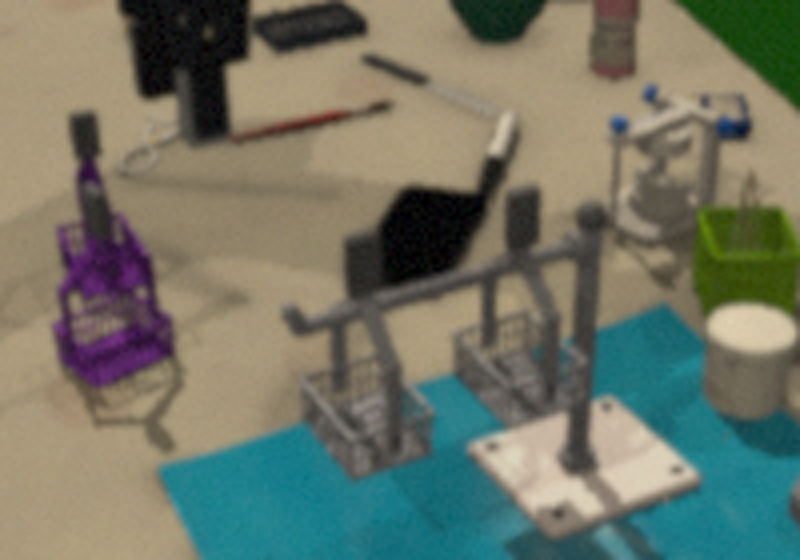

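The basket hangs level, the rim 30 mm above origin at ~79 mm, and the other two are unmoved. The robot touches nothing, so I hand it in.

```bash
python3 -c "
from workcell import ctrl; print(ctrl.job_done())"
```

```text
the job is handed in; nothing more can be done
None
```

The empty basket now hangs by its bail on the drain stand's arm, in front of the first basket, and I handed the job in at about 11.5 s of the 35 s allowed. I pinched its tab, carried it round in front of the arm tip, threaded the window over the tip and lowered it until it seated at about 5 N. Then I released it and backed the gripper clear.

My last checks, from the side and wrist pictures after the gripper had backed off:

| Item | What the check showed |
|---|---|
| Empty basket position | About (525, -46) mm, which is about 140 mm before the post and within about 3 mm of the arm line |
| Empty basket height | Tab top at about 213 mm and rim at about 109 mm, so its origin is at about 80 mm |
| Empty basket tilt | Tab and rim line up, so it hangs close to level |
| First basket | Moved under 1 mm, comparing side pictures from before and after |
| Denture basket | Moved under 1 mm, by the same comparison |
| Gripper | Clear of everything; wrist force about zero |

No check failed. The side camera puts points 3–5 mm farther to the robot's right (-y) than the wrist camera does, which is harmless for this job. I did not measure whether the basket was still swinging, beyond giving it about 1.3 s to settle. The hand-in reported no verdict.

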